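Put the honey away and shut the chilled case

ROBOT

A 6-joint arm with a two-finger parallel gripper is mounted at the origin on the work surface. World frame = base frame: x ahead of the robot, y to its left, z up, the work surface at z = 0. Lengths are in mm, angles in rad, forces in N, time in s.
With the tool pointing down it reaches from about 275 to 850 mm from the base axis. Payload 19 kg.
Tool frame: the origin (TCP) lies between the finger pads; the fingertips stand tip_reach ahead of it and the grasp point (between the pads) is the TCP (tip_reach is the distance from the TCP to the fingertips, in mm); y points along the fingers, x is the direction in which the jaws open and shut, and the axes are right-handed (so a half turn about y gives the same grasp; the last joint's range is limited). The gripper opens to 85 mm and grips with 20 to 120 N. Pads are 22 mm wide; open, the fingers measure 114 mm over their backs; the gripper's body (76 mm by 85 mm) begins 54 mm behind the grasp point. The pads swing forward as they close: fully open they stand 13 mm farther back than shut.
Start: joints at [1.131, 0.15, 1.437, -0, 1.554, -0.134], TCP at [173.112, 548.293, 250.267] pointing down, gripper open.
Joint ranges: [-2.8, 2.8], [-0.68, 2.1], [0.12, 2.68], [-1.39, 4.53], [0.16, 2.79], [-2.81, 2.81]. Speed limits (rad/s): [1.89, 1.89, 2.22, 3.01, 3.01, 3.01].

INTERFACE

Orientations are given as a unit quaternion [x, y, z, w].
In Python, from bench import read_state, snapshot, sign_off, search_frame, cut_out, tip_reach gives the robot as it stands. The module is installed in compiled form; this text tells all that it offers.
- The arm moves only by the tool move_arm, never from a script. Its argument "targets" is a list of rows, each an object of numbers: "hand": the closure, from -1 (fully open) to 1 (shut), so that 0 is half open; "tx", "ty", "tz": the shift along the world's x, y, z in mm; "spin": the turn about the world's z in rad. A call has 1 to 8 rows; each row shifts and turns the pose as measured when the row begins; what a row does not reach is not made up. A row lasts 1/10 s, in which the tool goes at most 50 mm and 8.59 degrees, less where a joint would pass 70% of its speed; a pose out of reach is approached as far as the arm can. A call with a gripper value outside its range is refused whole. The fingers move at their own pace and stop on an object; "force" is the grip in N (left out, the last holds). Time passes only in rows, so rows that do not move let the fingers close. It gives the time, the measured TCP pose, the force and the opening at its end, in the units of the state.
- read_state(): the state, without advancing time (a new reading comes with each control period).
- snapshot(name): name is "scene" or "top"; returns a dict with "img" (420x560x3 uint8, blue, green, red), "K" (3x3 intrinsics, pixels), "R" (3x3) and "t" (3): a world point X has camera coordinates R X + t. Camera axes: x right, y down, z forward; pixel columns grow to the right and rows downward; lengths in mm; the calibration is good to about 2 mm. A picture is of the moment at which its call begins. There is no depth.
- sign_off(): hands the job in, once; it reports no verdict.
Trained networks look in a picture, given as the dict that the camera call returned (one of the last four; its "shot" number tells which), for a name from the list of things; names that differ only in an ending like _2 or _b are one class to them, and where a whole thing is asked for, a point or a joint stands for the part that bears it (a point fixed in the world has none). Each returns a list of dicts, best first, with "confidence" (0 to 1); they miss things now and then, are a little off and sometimes report something else, mostly with a low value. They report only what shows in the picture. A call takes as long as a camera call. They do not tell look-alikes from the thing itself.
- search_frame(thing, picture): "position" ([x, y, z] in mm, in the coordinates of the camera as it stood for that picture, good to about 4 mm: the middle of the surface that is visible of it).
- cut_out(thing, picture): "region" (420x560 bool, what is visible of it).
The state is a dict: "t": time; "qpos": joint angles; "dq": joint speeds; "effort": joint torques, N m; "eef_pos": TCP position; "tcp_rot": TCP orientation; "ft_force": force on the tool from outside, world axes, zero at the start; "ft_torque": the same for the moment, N m; "gripper_width": opening from 0.0 (shut) to 1.0 (fully open).
Only numpy, scipy, OpenCV 4.12 (cv2) and the standard library are available. Lean on these libraries where they do the work, as an engineer would, in place of code of your own. Each camera call takes 0.05 s, during which the arm holds its last target.

TASK

Stand the honey jar (amber glass, yellow lid) upright in the open bay of the white chilled case and let go of it. Then slide the case's clear door shut by its blue handle until it meets the two black rubber buffers on the closing post, and press it home so that it bears on them with about 10 N (a kilogram), firm but never a slam or a hard shove, which would crack the clear panel, so that the door stays resting on the buffers when you let go. Leave the other jar and the tableware where they are.

Things in the scene. Friction and masses are not known exactly. Their poses are not given: they have to be found in the camera images.
- honey: The honey jar, the one to put away: an upright amber cylinder with a paper band and a yellow lid, 53 mm across, 85 mm tall, 0.3 kg (roughly 0.2 to 0.4), standing on the table to the robot's left of the case. Origin: centre of its underside; z up.
- pickle: A jar of the same size, green glass with a white lid; not to be moved. It and the honey jar may stand in either of two places, about 150 mm apart. Origin: centre of its underside.
- case: Chilled counter case, fixed to the table: low white box with blue stripes, 300 mm (x) by 477 mm (y), turned up to 0.2 rad. Origin: on the table, x -150..150, y -257..220 mm of the case; z up. The half at +y is under a fixed clear top (z 125 mm above the table). The door slides over it in two aluminium rails along y at x = +-144 mm (tops at z 138 mm).
- bay (a point): Centre of the bay's flat floor, 20 mm above the table, at x 0, y -95 mm in the case's frame. The bay is the well open to above, 270 mm (case x) by 130 mm (case y), its rim at z 125 mm. A salt shaker already stands in it on its -x side, 80 to 95 mm from this point in x. The parked door may cover up to 30 mm of the bay's +y side.
- post (a point): Middle of the closing post's face (towards the case's +y), 133 mm above the table, at y = -212 mm of the case. The post is a blue bar across the case's -y end, top at z 157 mm. From its face two black rubber buffers (10 mm thick, at x = +-65 mm) stick out by 5 to 46 mm: staff screw them in and out, so their reach is not measured: find it by feel.
- door (a joint): How far the clear door is open, m: its leading (-y) edge lies this far from the post's face. It slides along the case's y, closing to -y. Starts 0.155 to 0.195, meets the buffers between 0.005 and 0.046. Sliding takes about 4 N friction (it stays where left), plus the buffers: 0.6 N at first, then 3 N per mm, bottoming hard at 7 mm. 0.5 kg; 270 x 200 x 8 mm, top at z 135 mm.
- handle (a point): Centre of the top of the door's handle: an upright blue bar on the door, 90 mm long along the case's x, 14 mm thick (y), 35 mm high, from z = 135 to 170 mm above the table; 120 mm behind the door's leading edge. It can be pushed on its +y face from above or gripped across its thickness. Resting on the buffers, the door covers the bay.
- shaker: White salt shaker with a steel top, 36 mm across, 59 mm tall, standing in the bay; leave it there. Origin: centre of its underside.
- plate: White plate, 190 mm across, on the table to the robot's right; leave it. Origin: centre of its underside.
- tumbler: Amber glass, 68 mm across, 85 mm tall, on the table to the robot's right; leave it. Origin: centre of its underside.
- mug: Blue mug, 80 mm across, 90 mm tall, on the table to the left, beyond the jars; leave it. Origin: centre of its underside.
There are look-alikes about, which are no part of the job. What is shaped like the honey but red or turquoise is not meant.

How it is judged:
By the outcome, as a careful person would: the job done as asked, in the order asked, and still so for the second after the job is handed in, with the robot touching nothing.
It also fails if it takes over 72 s, if anything falls off the work surface, if the arm or the gripper's body presses on something with over 40 N, if the wrist force passes 120 N, or if a joint passes its speed limit or range.

## Working session

There is one attempt and no reset: what is moved stays moved. The work goes in short steps, Python scripts to look and compute and a tool call to move; the robot and the scene stay as the last step left them, time stands still between calls to the robot, and variables do not carry over. Pictures are saved under pics/ and viewed, and the job is handed in when it is done.

Besides the shell and the picture viewer there is one more tool, called in YAML: its name, and indented under it one key for each argument. move_arm: Moves the arm, as the interface text tells. Its arguments: {"type":"object","properties":{"targets":{"type":"array","items":{"type":"object","properties":{"hand":{"type":"number"},"tx":{"type":"number"},"ty":{"type":"number"},"tz":{"type":"number"},"spin":{"type":"number"}}}},"force":{"type":"number"}},"required":["targets"]}

```bash
mkdir -p pics
cat > h.py <<'E'
import numpy as np, cv2, json
from bench import *
def w(P,p): return np.array(P["R"]).T@(np.array(p)-np.array(P["t"]))
def proj(P,X):
    c=np.array(P["R"])@np.array(X)+np.array(P["t"]); q=np.array(P["K"])@c; return q[:2]/q[2]
def ray(P,u,v,z):
    R=np.array(P["R"]);o=-R.T@np.array(P["t"]);d=R.T@np.linalg.inv(P["K"])@np.array([u,v,1.]);return o+d*(z-o[2])/d[2]
E
python3 - <<'E'
from h import *
print(tip_reach if not callable(tip_reach) else tip_reach())
s=read_state();print({k:np.round(v,3).tolist() for k,v in s.items()})
for n in("scene","top"):
    P=snapshot(n);cv2.imwrite(f"pics/{n}0.png",P["img"])
    print(n,np.round(-np.array(P["R"]).T@P["t"]))
    for th in("honey","pickle","case","door","handle","shaker","mug"):
        for d in search_frame(th,P)[:3]:
            X=w(P,d["position"]);print(th,round(d["confidence"],2),X.round(),proj(P,X).round())
E
```

```text
19.0
{'t': 0.0, 'qpos': [1.131, 0.151, 1.438, -0.0, 1.554, -0.134], 'dq': [0.001, -0.001, 0.0, -0.0, -0.001, -0.0], 'effort': [-0.005, -71.305, -57.085, -0.001, 0.009, -0.0], 'eef_pos': [173.048, 548.106, 249.679], 'tcp_rot': [0.571, 0.418, -0.418, -0.57], 'ft_force': [0.256, -0.832, -0.561], 'ft_torque': [0.011, 0.006, -0.024], 'gripper_width': 1.002}
scene [1237. -603.  982.]
honey 0.8 [340. 265.  66.] [321. 167.]
honey 0.56 [438. 260.  65.] [337. 180.]
honey 0.47 [381. 358.  73.] [345. 162.]
pickle 0.71 [593. 261.  63.] [365. 202.]
case 0.67 [ 605. -126.  128.] [282. 237.]
door 0.64 [579. -47. 138.] [297. 219.]
door 0.62 [ 606. -120.  122.] [283. 237.]
handle 0.93 [583. -46. 139.] [298. 219.]
shaker 0.74 [579. -48. 139.] [297. 219.]
shaker 0.71 [ 476. -183.   72.] [244. 232.]
mug 0.96 [467. 453.  56.] [377. 168.]
mug 0.47 [ 474. -184.   73.] [244. 232.]
top [ 397.  -24. 1248.]
honey 0.91 [424. 270.  87.] [159. 241.]
honey 0.73 [365. 356.  86.] [127. 263.]
honey 0.7 [325. 269.  87.] [158. 278.]
pickle 0.84 [574. 267.  84.] [161. 187.]
case 0.82 [ 560. -100.  136.] [295. 189.]
door 0.62 [564. -37. 131.] [271. 188.]
handle 0.59 [565. -40. 134.] [272. 187.]
shaker 0.58 [ 466. -176.   83.] [321. 225.]
mug 0.62 [452. 481.  47.] [ 87. 232.]
```

Run:
```python
import cv2
a=cv2.imread("pics/top0.png");cv2.imwrite("pics/top0b.png",cv2.resize(a[120:320,60:410],None,fx=2.2,fy=2.2,interpolation=cv2.INTER_CUBIC))
a=cv2.imread("pics/scene0.png");cv2.imwrite("pics/sc0b.png",cv2.resize(a[110:330,180:440],None,fx=2.7,fy=2.7,interpolation=cv2.INTER_CUBIC))
```

```text
(no output)
```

View pics/top0b.png

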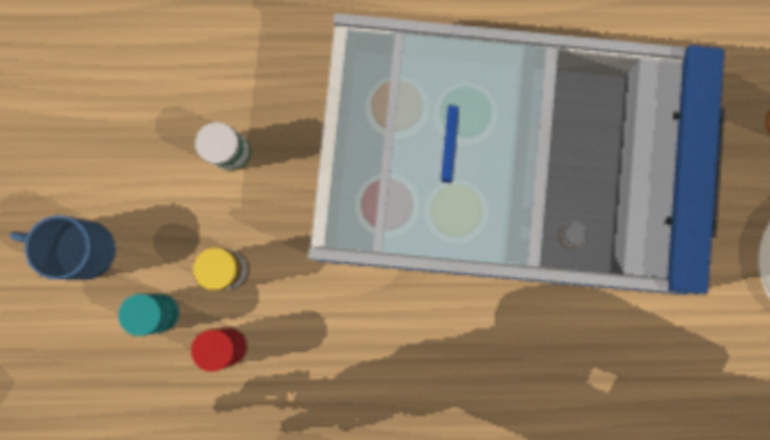

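View pics/sc0b.png

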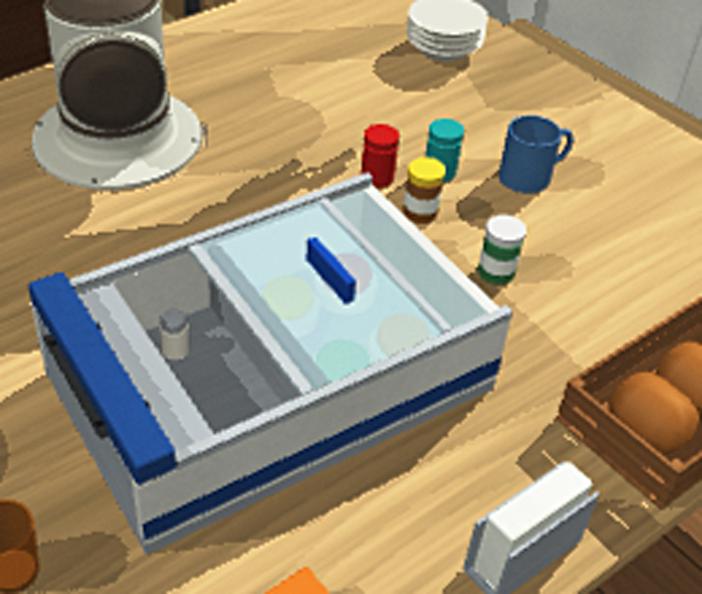

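Candidates in the top image (full pixels): yellow lid (158,242), red (158,278), turquoise (127,263), and white lid with green glass (160,186). The yellow-lidded amber jar fits the honey. I'll confirm it in an enlarged crop and fit the case pose.

```bash
cat > fit.py <<'E'
from h import *
from scipy.optimize import least_squares
P=snapshot("top");S=snapshot("scene")
corn=[((150,220,138),(335,14)),((-150,220,138),(309,258)),((150,-257,157),(723,47)),((-150,-257,157),(707,293))]
def C(p,X):
    c,s=np.cos(p[2]),np.sin(p[2]);return np.array([p[0]+c*X[0]-s*X[1],p[1]+s*X[0]+c*X[1],X[2]])
f=lambda p:np.concatenate([proj(P,C(p,X))-np.array([60+u/2.2,120+v/2.2]) for X,(u,v) in corn])
r=least_squares(f,[560,-90,0],x_scale=[100,100,1]);p=r.x
print("case",p.round(4),r.fun.round(2))
def lid(Q,z,lo,hi,roi):
    hsv=cv2.cvtColor(Q["img"],cv2.COLOR_BGR2HSV);m=cv2.inRange(hsv,lo,hi);k=np.zeros_like(m);x0,x1,y0,y1=roi;k[y0:y1,x0:x1]=m[y0:y1,x0:x1]
    ys,xs=np.nonzero(k);return k,xs.mean(),ys.mean(),len(xs)
k,u,v,n=lid(P,85,(20,120,120),(35,255,255),(140,180,225,258));print("lid px",u,v,n,ray(P,u,v,83).round(1))
k,u,v,n=lid(S,85,(20,120,120),(35,255,255),(325,350,160,185));print("scene lid",u,v,n,ray(S,u,v,80).round(1))
hc=ray(P,u,v,80)
k,u,v,n=lid(P,85,(105,130,60),(125,255,255),(250,275,160,210));print("handle px",u,v,n,ray(P,u,v,170).round(1))
h=ray(P,u,v,170);d=h[:2]-p[:2];c,s=np.cos(p[2]),np.sin(p[2]);print("handle in case",c*d[0]+s*d[1],-s*d[0]+c*d[1])
for nm in("bay","post"):pass
print("bay",C(p,(0,-95,20)),"post",C(p,(0,-212,133)))
L=[[(-150,220,138),(150,220,138),(150,-212,138),(-150,-212,138),(-150,220,138)],[(-150,-257,157),(150,-257,157),(150,-212,157),(-150,-212,157),(-150,-257,157)],[(-135,-160,125),(135,-160,125),(135,-30,125),(-135,-30,125),(-135,-160,125)],[(-150,220,0),(150,220,0),(150,-257,0),(-150,-257,0)]]
for nm,Q,(x0,x1,y0,y1),sc in(("t",P,(130,410,110,270),2.8),("s",S,(180,390,160,330),3.4)):
    im=cv2.resize(Q["img"][y0:y1,x0:x1],None,fx=sc,fy=sc,interpolation=cv2.INTER_CUBIC)
    for l in L:
        pts=np.array([((proj(Q,C(p,X))+.5-[x0,y0])*sc) for X in l]).round().astype(int)
        cv2.polylines(im,[pts],False,(0,0,255),1)
    cv2.imwrite(f"pics/fit_{nm}.png",im)
a=cv2.resize(S["img"][145:205,310:380],None,fx=7,fy=7,interpolation=cv2.INTER_CUBIC);cv2.imwrite("pics/honeycrop.png",a)
E
python3 fit.py
```

```text
case [ 5.604426e+02 -8.246580e+01 -9.650000e-02] [-0.74 -0.38 -0.74  0.21  0.82 -0.37  0.69  0.44]
lid px 157.03374233128835 241.74846625766872 326 [423.3 275.6  83. ]
scene lid 337.26356589147287 173.13953488372093 129 [421.7 275.8  80. ]
handle px 263.9931506849315 184.75342465753425 146 [566.2 -18.  170. ]
handle in case -0.4990056017762514 64.69955532994295
bay [ 551.28526369 -177.02339538   20.        ] post [ 540.00732549 -293.47857177  133.        ]
```

View pics/fit_t.png

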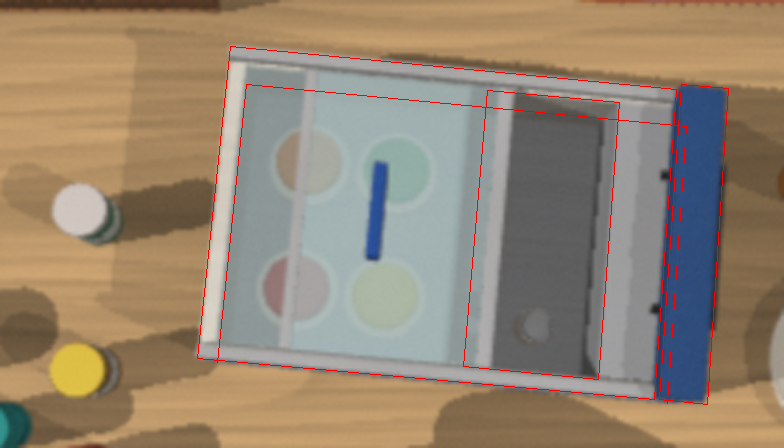

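View pics/fit_s.png

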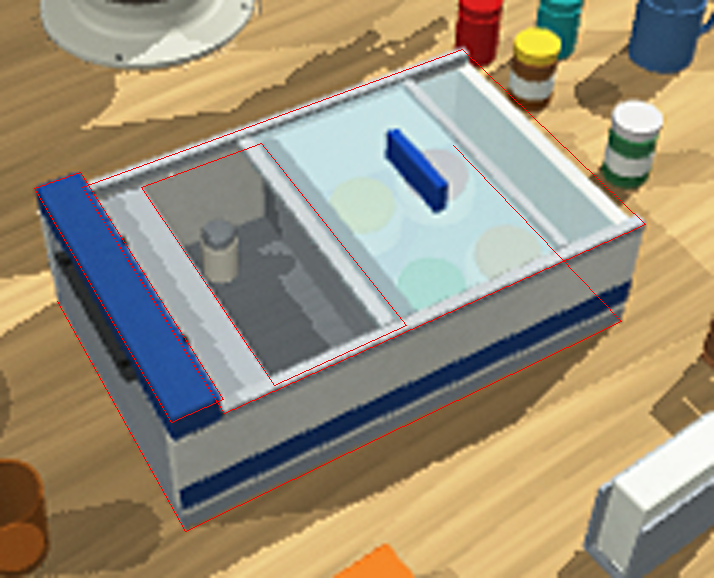

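View pics/honeycrop.png

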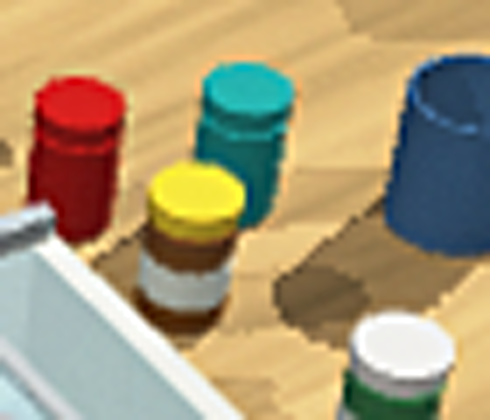

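Run:
```python
from h import *
from scipy.spatial.transform import Rotation as R
s=read_state();M=R.from_quat(s["tcp_rot"]).as_matrix();print(M.round(3),s["t"]);a=np.arctan2(M[1,0],M[0,0]);print("jaw ang",a)
p=(560.44,-82.47,-.0965)
c,sn=np.cos(p[2]),np.sin(p[2])
for X in[(30,-108),(0,64.7),(0,90)]:print(X,p[0]+c*X[0]-sn*X[1],p[1]+sn*X[0]+c*X[1])
```

```text
[[ 0.301 -0.    -0.954]
 [ 0.954 -0.     0.301]
 [-0.    -1.     0.   ]] 0.9
jaw ang 1.2649545443281258
(30, -108) 579.8945924623196 -192.85803754087243
(0, 64.7) 566.6738642611533 -18.071017582779177
(0, 90) 569.1115267929489 7.111273841574558
```

move_arm:
  targets:
    - {"tx": 25,"ty": -27,"spin": -0.12,"hand": -1}
    - {"tx": 25,"ty": -27,"spin": -0.12,"hand": -1}
    - {"tx": 25,"ty": -27,"spin": -0.12,"hand": -1}
    - {"tx": 25,"ty": -27,"spin": -0.12,"hand": -1}
    - {"tx": 25,"ty": -27,"spin": -0.12,"hand": -1}
    - {"tx": 25,"ty": -27,"spin": -0.12,"hand": -1}
    - {"tx": 25,"ty": -27,"spin": -0.12,"hand": -1}
    - {"tx": 25,"ty": -27,"spin": -0.12,"hand": -1}
  force: 40

```text
schema error: expected keys hand, tx, ty, tz, spin
```

move_arm:
  targets:
    - {"tx": 25,"ty": -27,"tz": 0,"spin": -0.12,"hand": -1}
    - {"tx": 25,"ty": -27,"tz": 0,"spin": -0.12,"hand": -1}
    - {"tx": 25,"ty": -27,"tz": 0,"spin": -0.12,"hand": -1}
    - {"tx": 25,"ty": -27,"tz": 0,"spin": -0.12,"hand": -1}
    - {"tx": 25,"ty": -27,"tz": 0,"spin": -0.12,"hand": -1}
    - {"tx": 25,"ty": -27,"tz": 0,"spin": -0.12,"hand": -1}
    - {"tx": 25,"ty": -27,"tz": 0,"spin": -0.12,"hand": -1}
    - {"tx": 25,"ty": -27,"tz": 0,"spin": -0.12,"hand": -1}
  force: 40

```text
t: 1.7
eef_pos: [376.0, 326.1, 250.2]
tcp_rot: [-0.7, -0.098, 0.097, 0.701]
ft_force: [1.6, -0.5, -0.5]
gripper_width: 1.005
```

move_arm:
  targets:
    - {"tx": 16,"ty": -17,"tz": 0,"spin": -0.1,"hand": -1}
    - {"tx": 16,"ty": -17,"tz": 0,"spin": -0.1,"hand": -1}
    - {"tx": 11,"ty": -12,"tz": 0,"spin": -0.1,"hand": -1}
    - {"tx": 3,"ty": -4,"tz": 0,"spin": -0.07,"hand": -1}
    - {"tx": 0,"ty": 0,"tz": 0,"spin": 0,"hand": -1}

```text
t: 2.2
eef_pos: [426.6, 270.0, 250.5]
tcp_rot: [-0.706, 0.041, -0.043, 0.706]
ft_force: [-0.3, 0.0, 0.2]
gripper_width: 0.999
```

```bash
cat > st.py <<'E'
from h import *
from scipy.spatial.transform import Rotation as R
s=read_state();M=R.from_quat(s["tcp_rot"]).as_matrix();print(s["t"],s["eef_pos"],"jaw",round(np.arctan2(M[1,0],M[0,0]),3),np.round(s["ft_force"],1),s["gripper_width"])
E
python3 st.py
```

```text
2.2 [426.59286075 269.99216227 250.485282  ] jaw -0.119 [-0.3  0.   0.2] 0.9992866233337295
```

move_arm:
  targets:
    - {"tx": -4,"ty": 5.5,"tz": -20,"spin": 0.02,"hand": -1}
    - {"tx": 0,"ty": 0,"tz": -35,"spin": 0,"hand": -1}
    - {"tx": 0,"ty": 0,"tz": -35,"spin": 0,"hand": -1}
    - {"tx": 0,"ty": 0,"tz": -20,"spin": 0,"hand": -1}
    - {"tx": 0,"ty": 0,"tz": 0,"spin": 0,"hand": -1}

```text
t: 2.7
eef_pos: [421.3, 277.0, 138.2]
tcp_rot: [-0.706, 0.028, -0.032, 0.707]
ft_force: [0.1, 0.3, 1.1]
gripper_width: 1.0
```

```bash
python3 st.py
python3 - <<'E'
from h import *
P=snapshot("top");S=snapshot("scene")
cv2.imwrite("pics/a.png",np.hstack([cv2.resize(P["img"][190:300,90:220],(400,338)),cv2.resize(S["img"][110:220,290:400],(400,338))]))
E
```

```text
2.7 [421.30205259 277.02888494 138.21460895] jaw -0.085 [0.1 0.3 1.1] 0.9995695417905133
```

View pics/a.png

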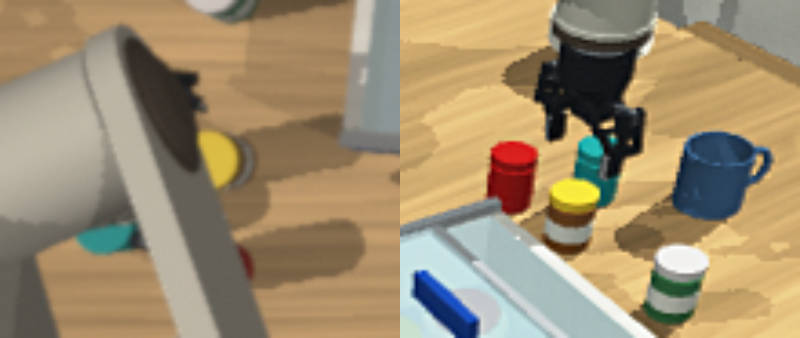

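The gripper sits over the yellow-lidded jar in the scene half: fingertips near (555,135) and (615,170), jar at (575,195). The way down is clear, so I'm descending.

move_arm:
  targets:
    - {"tx": 1,"ty": -1.5,"tz": -25,"spin": -0.01,"hand": -1}
    - {"tx": 0,"ty": 0,"tz": -25,"spin": 0,"hand": -1}
    - {"tx": 0,"ty": 0,"tz": -17,"spin": 0,"hand": -1}
    - {"tx": 0,"ty": 0,"tz": -8,"spin": 0,"hand": -1}
    - {"tx": 0,"ty": 0,"tz": 0,"spin": 0,"hand": -1}

```text
t: 3.3
eef_pos: [427.2, 278.5, 72.4]
tcp_rot: [-0.703, 0.025, -0.039, 0.71]
ft_force: [0.0, 0.5, -0.4]
gripper_width: 0.998
```

```bash
python3 st.py;python3 st.py
```

```text
3.3 [427.22414184 278.52549412  72.42707635] jaw -0.092 [ 0.   0.5 -0.4] 0.9978436026341688
3.3 [427.22414184 278.52549412  72.42707635] jaw -0.092 [ 0.   0.5 -0.4] 0.9978436026341688
```

move_arm:
  targets:
    - {"tx": 0,"ty": 0,"tz": 0,"spin": 0,"hand": -1}

```text
t: 3.4
eef_pos: [427.8, 278.9, 73.7]
tcp_rot: [-0.703, 0.025, -0.04, 0.71]
ft_force: [0.7, 0.5, 0.5]
gripper_width: 1.001
```

```bash
python3 st.py
```

```text
3.4 [427.80852671 278.88506344  73.74707304] jaw -0.091 [0.7 0.5 0.5] 1.0008693794499093
```

move_arm:
  targets:
    - {"tx": -5,"ty": -3,"tz": -6,"spin": 0,"hand": -1}
    - {"tx": 0,"ty": 0,"tz": -6,"spin": 0,"hand": -1}
    - {"tx": 0,"ty": 0,"tz": 0,"spin": 0,"hand": -1}

```text
t: 3.7
eef_pos: [423.3, 276.1, 63.3]
tcp_rot: [-0.702, 0.023, -0.041, 0.711]
ft_force: [0.8, 0.6, 0.4]
gripper_width: 1.002
```

```bash
echo 'print("down",M[:,1].round(3))'>>st.py; python3 st.py
python3 - <<'E'
from h import *
S=snapshot("scene")
cv2.imwrite("pics/b.png",cv2.resize(S["img"][110:220,290:400],(700,700)))
E
```

```text
3.7 [423.3121042  276.13786045  63.25472197] jaw -0.091 [0.8 0.6 0.4] 1.0021381867938943
down [ 0.025  0.011 -1.   ]
```

View pics/b.png

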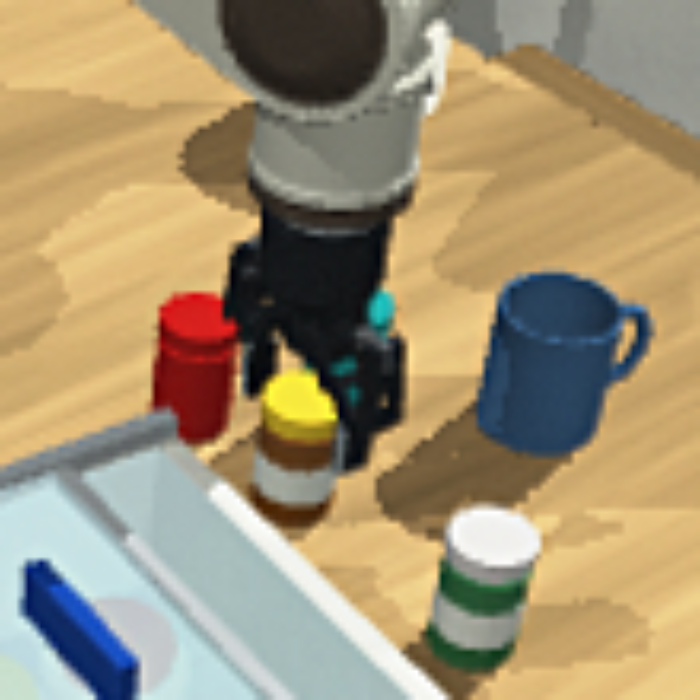

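The jar is between the fingers (jar at (300,450), fingers at (260,370) and (355,440)), and nothing else is touched. Closing.

move_arm:
  targets:
    - {"tx": 0,"ty": 0,"tz": 0,"spin": 0,"hand": 0.1}
    - {"tx": 0,"ty": 0,"tz": 0,"spin": 0,"hand": 0.3}
    - {"tx": 0,"ty": 0,"tz": 0,"spin": 0,"hand": 0.5}
    - {"tx": 0,"ty": 0,"tz": 0,"spin": 0,"hand": 0.6}
    - {"tx": 0,"ty": 0,"tz": 0,"spin": 0,"hand": 0.6}
    - {"tx": 0,"ty": 0,"tz": 0,"spin": 0,"hand": 0.6}
  force: 40

```text
t: 4.35
eef_pos: [423.6, 276.3, 64.2]
tcp_rot: [-0.702, 0.023, -0.041, 0.711]
ft_force: [-0.2, -0.7, 0.2]
gripper_width: 0.608
```

```bash
python3 st.py
```

```text
4.35 [423.59032384 276.34463127  64.17525177] jaw -0.091 [-0.2 -0.7  0.2] 0.6076250694486056
down [ 0.025  0.011 -1.   ]
```

move_arm:
  targets:
    - {"tx": 0,"ty": 0,"tz": 15,"spin": 0,"hand": 0.6}
    - {"tx": 0,"ty": 0,"tz": 35,"spin": 0,"hand": 0.6}
    - {"tx": 0,"ty": 0,"tz": 40,"spin": 0,"hand": 0.6}
    - {"tx": 0,"ty": 0,"tz": 40,"spin": 0,"hand": 0.6}
    - {"tx": 0,"ty": 0,"tz": 40,"spin": 0,"hand": 0.6}
    - {"tx": 0,"ty": 0,"tz": 25,"spin": 0,"hand": 0.6}
    - {"tx": 0,"ty": 0,"tz": 10,"spin": 0,"hand": 0.6}
    - {"tx": 0,"ty": 0,"tz": 0,"spin": 0,"hand": 0.6}

```text
t: 5.15
eef_pos: [420.5, 274.7, 273.3]
tcp_rot: [-0.703, 0.026, -0.039, 0.71]
ft_force: [0.3, 0.3, -4.8]
gripper_width: 0.608
```

```bash
python3 st.py
```

```text
5.15 [420.46901463 274.7055069  273.30916928] jaw -0.091 [ 0.3  0.3 -4.8] 0.6084797754123462
down [ 0.019  0.008 -1.   ]
```

move_arm:
  targets:
    - {"tx": 6,"ty": -20,"tz": 0,"spin": 0,"hand": 0.6}
    - {"tx": 11,"ty": -33,"tz": 0,"spin": 0,"hand": 0.6}
    - {"tx": 12,"ty": -36,"tz": 0,"spin": 0,"hand": 0.6}
    - {"tx": 12,"ty": -36,"tz": 0,"spin": 0,"hand": 0.6}
    - {"tx": 12,"ty": -36,"tz": 0,"spin": 0,"hand": 0.6}
    - {"tx": 12,"ty": -36,"tz": 0,"spin": 0,"hand": 0.6}
    - {"tx": 12,"ty": -36,"tz": 0,"spin": 0,"hand": 0.6}
    - {"tx": 12,"ty": -36,"tz": 0,"spin": 0,"hand": 0.6}

```text
t: 5.95
eef_pos: [506.9, -1.0, 257.4]
tcp_rot: [-0.704, 0.029, -0.03, 0.709]
ft_force: [1.1, -0.0, -4.3]
gripper_width: 0.605
```

```bash
python3 st.py
```

```text
5.95 [506.91320554  -0.95211154 257.42577616] jaw -0.084 [ 1.1 -0.  -4.3] 0.6047976482506926
down [ 0.001  0.008 -1.   ]
```

move_arm:
  targets:
    - {"tx": 12,"ty": -32,"tz": 5,"spin": 0,"hand": 0.6}
    - {"tx": 12,"ty": -32,"tz": 5,"spin": 0,"hand": 0.6}
    - {"tx": 12,"ty": -32,"tz": 3,"spin": 0,"hand": 0.6}
    - {"tx": 12,"ty": -30,"tz": 0,"spin": 0,"hand": 0.6}
    - {"tx": 12,"ty": -25,"tz": 0,"spin": -0.01,"hand": 0.6}
    - {"tx": 8,"ty": -14,"tz": 0,"spin": 0,"hand": 0.6}
    - {"tx": 3,"ty": -6,"tz": 0,"spin": 0,"hand": 0.6}
    - {"tx": 0,"ty": 0,"tz": 0,"spin": 0,"hand": 0.6}

```text
t: 6.75
eef_pos: [577.4, -183.0, 253.0]
tcp_rot: [-0.701, 0.042, -0.028, 0.711]
ft_force: [-0.2, 0.2, -3.4]
gripper_width: 0.612
```

```bash
python3 st.py;  python3 - <<'E'
from h import *
S=snapshot("scene")
cv2.imwrite("pics/c.png",cv2.resize(S["img"][90:310,150:400],(750,600)))
E
```

```text
6.75 [ 577.37253929 -183.02329851  252.96373452] jaw -0.099 [-0.2  0.2 -3.4] 0.6124983723060593
down [-0.019  0.016 -1.   ]
```

View pics/c.png

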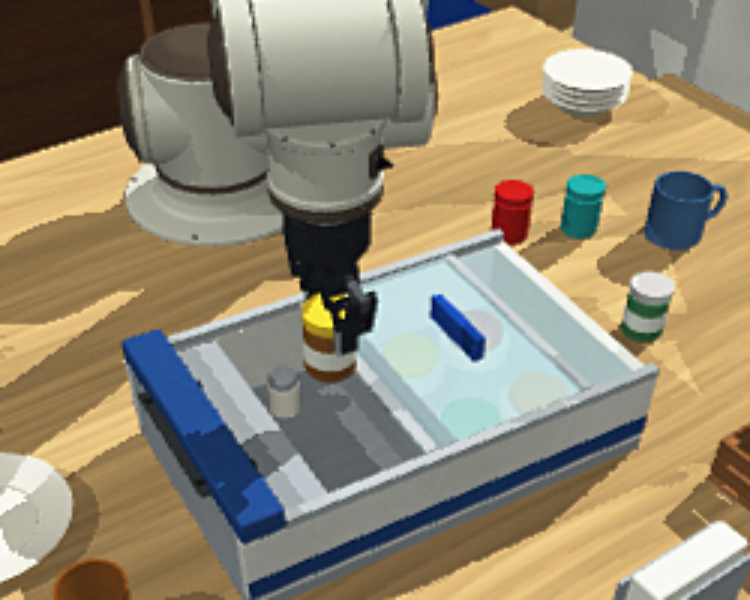

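The jar is held upright over the bay, at (330,340) in the crop. The shaker is clear at (283,392).

move_arm:
  targets:
    - {"tx": 2,"ty": -9,"tz": -10,"spin": 0,"hand": 0.6}
    - {"tx": 0,"ty": 0,"tz": -25,"spin": 0,"hand": 0.6}
    - {"tx": 0,"ty": 0,"tz": -25,"spin": 0,"hand": 0.6}
    - {"tx": 0,"ty": 0,"tz": -15,"spin": 0,"hand": 0.6}
    - {"tx": 0,"ty": 0,"tz": 0,"spin": 0,"hand": 0.6}

```text
t: 7.3
eef_pos: [578.4, -188.7, 174.2]
tcp_rot: [-0.701, 0.04, -0.026, 0.711]
ft_force: [0.3, 0.8, -2.6]
gripper_width: 0.602
```

```bash
python3 st.py
```

```text
7.3 [ 578.35044977 -188.65361818  174.2301531 ] jaw -0.093 [ 0.3  0.8 -2.6] 0.6023046398310773
down [-0.018  0.015 -1.   ]
```

move_arm:
  targets:
    - {"tx": 1,"ty": -5,"tz": -15,"spin": 0,"hand": 0.6}
    - {"tx": 0,"ty": 0,"tz": -22,"spin": 0,"hand": 0.6}
    - {"tx": 0,"ty": 0,"tz": -20,"spin": 0,"hand": 0.6}
    - {"tx": 0,"ty": 0,"tz": -12,"spin": 0,"hand": 0.6}
    - {"tx": 0,"ty": 0,"tz": 0,"spin": 0,"hand": 0.6}

```text
t: 7.8
eef_pos: [580.0, -194.2, 103.2]
tcp_rot: [-0.702, 0.038, -0.027, 0.711]
ft_force: [0.5, 0.5, -3.3]
gripper_width: 0.606
```

```bash
python3 st.py
```

```text
7.8 [ 580.02615436 -194.18171616  103.22393637] jaw -0.091 [ 0.5  0.5 -3.3] 0.6056637024286865
down [-0.014  0.013 -1.   ]
```

move_arm:
  targets:
    - {"tx": 0,"ty": 0,"tz": -8,"spin": 0,"hand": 0.6}
    - {"tx": 0,"ty": 0,"tz": -5,"spin": 0,"hand": 0.6}
    - {"tx": 0,"ty": 0,"tz": 0,"spin": 0,"hand": 0.6}

```text
t: 8.1
eef_pos: [580.8, -194.7, 91.0]
tcp_rot: [-0.702, 0.037, -0.028, 0.71]
ft_force: [0.2, 0.7, -3.0]
gripper_width: 0.607
```

```bash
python3 st.py
```

```text
8.1 [ 580.80686395 -194.68983463   90.9633489 ] jaw -0.091 [ 0.2  0.7 -3. ] 0.6074570296195527
down [-0.012  0.012 -1.   ]
```

Feeling for the floor in small steps.

move_arm:
  targets:
    - {"tx": 0,"ty": 0,"tz": -3,"spin": 0,"hand": 0.6}
    - {"tx": 0,"ty": 0,"tz": 0,"spin": 0,"hand": 0.6}

```text
t: 8.3
eef_pos: [581.2, -194.8, 88.6]
tcp_rot: [-0.702, 0.036, -0.028, 0.71]
ft_force: [-0.0, 0.3, -2.9]
gripper_width: 0.606
```

move_arm:
  targets:
    - {"tx": 0,"ty": 0,"tz": -2,"spin": 0,"hand": 0.6}
    - {"tx": 0,"ty": 0,"tz": 0,"spin": 0,"hand": 0.6}

```text
t: 8.5
eef_pos: [581.4, -194.9, 86.9]
tcp_rot: [-0.703, 0.036, -0.028, 0.71]
ft_force: [-0.3, -0.0, -2.8]
gripper_width: 0.61
```

move_arm:
  targets:
    - {"tx": 0,"ty": 0,"tz": -1.5,"spin": 0,"hand": 0.6}
    - {"tx": 0,"ty": 0,"tz": 0,"spin": 0,"hand": 0.6}

```text
t: 8.7
eef_pos: [581.5, -194.9, 85.5]
tcp_rot: [-0.703, 0.036, -0.029, 0.71]
ft_force: [-1.3, -0.1, -4.2]
gripper_width: 0.606
```

move_arm:
  targets:
    - {"tx": 0,"ty": 0,"tz": -1.5,"spin": 0,"hand": 0.6}
    - {"tx": 0,"ty": 0,"tz": 0,"spin": 0,"hand": 0.6}

```text
t: 8.9
eef_pos: [581.7, -195.1, 84.5]
tcp_rot: [-0.703, 0.036, -0.029, 0.71]
ft_force: [0.1, 0.4, -2.6]
gripper_width: 0.608
```

move_arm:
  targets:
    - {"tx": 0,"ty": 0,"tz": -1,"spin": 0,"hand": 0.6}
    - {"tx": 0,"ty": 0,"tz": 0,"spin": 0,"hand": 0.6}

```text
t: 9.1
eef_pos: [581.8, -195.3, 84.6]
tcp_rot: [-0.703, 0.035, -0.029, 0.71]
ft_force: [-1.2, 0.9, -3.6]
gripper_width: 0.609
```

move_arm:
  targets:
    - {"tx": 0,"ty": 0,"tz": -1.5,"spin": 0,"hand": 0.6}
    - {"tx": 0,"ty": 0,"tz": 0,"spin": 0,"hand": 0.6}

```text
t: 9.3
eef_pos: [581.9, -195.6, 84.5]
tcp_rot: [-0.703, 0.035, -0.029, 0.709]
ft_force: [-0.2, -0.0, -4.2]
gripper_width: 0.608
```

move_arm:
  targets:
    - {"tx": 0,"ty": 0,"tz": -1.5,"spin": 0,"hand": 0.6}
    - {"tx": 0,"ty": 0,"tz": 0,"spin": 0,"hand": 0.6}

```text
t: 9.5
eef_pos: [582.1, -196.0, 84.5]
tcp_rot: [-0.704, 0.035, -0.03, 0.709]
ft_force: [-0.1, 0.1, -3.0]
gripper_width: 0.612
```

move_arm:
  targets:
    - {"tx": 0,"ty": 0,"tz": -3,"spin": 0,"hand": 0.6}

```text
t: 9.6
eef_pos: [582.3, -196.5, 83.9]
tcp_rot: [-0.704, 0.034, -0.03, 0.709]
ft_force: [-26.7, 4.6, 63.4]
gripper_width: 0.609
```

Contact is confirmed, with the jar on the floor. Relax and release.

move_arm:
  targets:
    - {"tx": 0,"ty": 0,"tz": 0.5,"spin": 0,"hand": 0.6}
    - {"tx": 0,"ty": 0,"tz": 0,"spin": 0,"hand": 0.6}

```text
t: 9.8
eef_pos: [582.4, -196.7, 85.0]
tcp_rot: [-0.704, 0.034, -0.031, 0.708]
ft_force: [0.3, -0.3, -3.3]
gripper_width: 0.612
```

move_arm:
  targets:
    - {"tx": 0,"ty": 0,"tz": 0,"spin": 0,"hand": 0}
    - {"tx": 0,"ty": 0,"tz": 0,"spin": 0,"hand": -0.3}
    - {"tx": 0,"ty": 0,"tz": 0,"spin": 0,"hand": -0.5}
    - {"tx": 0,"ty": 0,"tz": 0,"spin": 0,"hand": -0.5}

```text
t: 10.2
eef_pos: [582.4, -196.5, 83.7]
tcp_rot: [-0.704, 0.034, -0.03, 0.709]
ft_force: [-0.7, -0.6, 0.3]
gripper_width: 0.751
```

```bash
python3 st.py
```

```text
10.2 [ 582.37245254 -196.53167795   83.7452236 ] jaw -0.091 [-0.7 -0.6  0.3] 0.7509492453642982
down [-0.005  0.006 -1.   ]
```

Released. Opening a little wider and rising straight up.

move_arm:
  targets:
    - {"tx": 0,"ty": 0,"tz": 0,"spin": 0,"hand": -0.9}
    - {"tx": 0,"ty": 0,"tz": 10,"spin": 0,"hand": -0.9}
    - {"tx": 0,"ty": 0,"tz": 25,"spin": 0,"hand": -0.9}
    - {"tx": 0,"ty": 0,"tz": 35,"spin": 0,"hand": -0.9}
    - {"tx": 0,"ty": 0,"tz": 35,"spin": 0,"hand": -0.9}
    - {"tx": 0,"ty": 0,"tz": 35,"spin": 0,"hand": -0.9}
    - {"tx": 0,"ty": 0,"tz": 25,"spin": 0,"hand": -0.9}
    - {"tx": 0,"ty": 0,"tz": 0,"spin": 0,"hand": -0.9}

```text
t: 11.0
eef_pos: [580.9, -195.7, 259.5]
tcp_rot: [-0.704, 0.034, -0.031, 0.708]
ft_force: [0.3, -0.5, 0.6]
gripper_width: 0.944
```

```bash
python3 st.py;  python3 - <<'E'
from h import *
S=snapshot("scene")
cv2.imwrite("pics/d.png",cv2.resize(S["img"][90:310,150:400],(750,600)))
E
```

```text
11.0 [ 580.89766691 -195.684669    259.50022537] jaw -0.091 [ 0.3 -0.5  0.6] 0.9444734819026461
down [-0.004  0.006 -1.   ]
```

View pics/d.png

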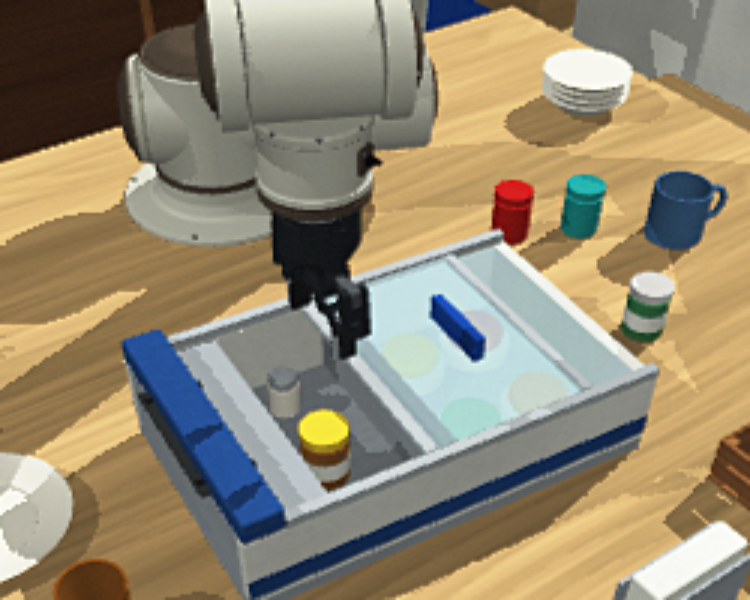

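The honey jar stands upright in the bay with its lid at (325,430), and the shaker at (283,392) is undisturbed. Next I'll shut the fingers and go behind the handle.

move_arm:
  targets:
    - {"tx": 0,"ty": 15,"tz": 0,"spin": 0,"hand": 1}
    - {"tx": -1,"ty": 30,"tz": 0,"spin": 0,"hand": 1}
    - {"tx": -1,"ty": 35,"tz": 0,"spin": 0,"hand": 1}
    - {"tx": -1,"ty": 35,"tz": 0,"spin": 0,"hand": 1}
    - {"tx": -1,"ty": 35,"tz": 0,"spin": 0,"hand": 1}
    - {"tx": -2,"ty": 30,"tz": 0,"spin": 0,"hand": 1}
    - {"tx": -2,"ty": 20,"tz": 0,"spin": 0,"hand": 1}
    - {"tx": 0,"ty": 0,"tz": 0,"spin": 0,"hand": 1}

```text
t: 11.85
eef_pos: [567.4, 17.0, 250.3]
tcp_rot: [-0.703, 0.039, -0.027, 0.71]
ft_force: [0.4, -0.7, -1.0]
gripper_width: 0.001
```

```bash
python3 st.py
```

```text
11.85 [567.44221582  17.02700096 250.33741898] jaw -0.092 [ 0.4 -0.7 -1. ] 0.0008047322662344602
down [-0.017  0.011 -1.   ]
```

move_arm:
  targets:
    - {"tx": 2,"ty": 3,"tz": -15,"spin": 0,"hand": 1}
    - {"tx": 0,"ty": 0,"tz": -20,"spin": 0,"hand": 1}
    - {"tx": 0,"ty": 0,"tz": -15,"spin": 0,"hand": 1}
    - {"tx": 0,"ty": 0,"tz": -8,"spin": 0,"hand": 1}
    - {"tx": 0,"ty": 0,"tz": 0,"spin": 0,"hand": 1}

```text
t: 12.35
eef_pos: [567.8, 20.1, 184.1]
tcp_rot: [-0.703, 0.041, -0.025, 0.71]
ft_force: [-0.3, -0.6, 0.4]
gripper_width: 0.002
```

```bash
python3 st.py;  python3 - <<'E'
from h import *
S=snapshot("scene")
cv2.imwrite("pics/e.png",cv2.resize(S["img"][150:270,230:370],(700,600)))
s=read_state();print(proj(S,s["eef_pos"]),[proj(S,np.array(s["eef_pos"])-[0,0,19])])
E
```

```text
12.35 [567.83862461  20.10508116 184.08411423] jaw -0.093 [-0.3 -0.6  0.4] 0.0018251793199115852
down [-0.022  0.011 -1.   ]
[312.14535658 198.17468954] [array([311.71520241, 202.60824347])]
```

View pics/e.png

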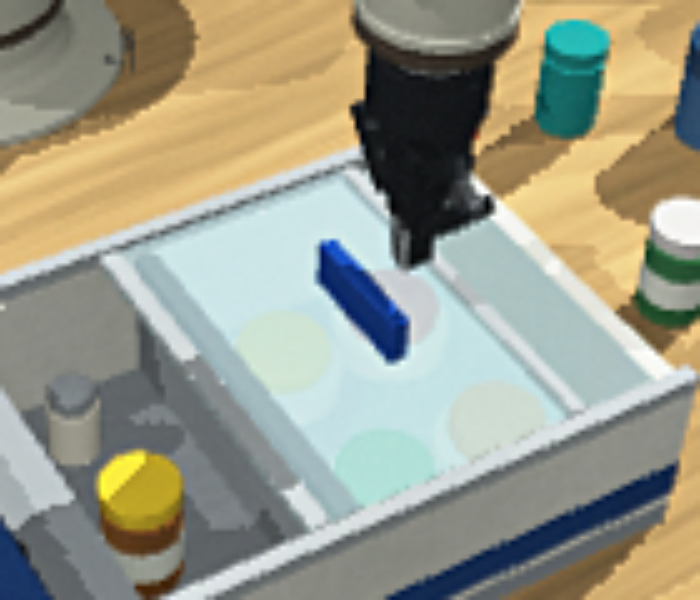

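The closed fingers stand behind (+y of) the blue handle, tip at (410,265) and handle at (362,300). Lowering.

move_arm:
  targets:
    - {"tx": 1,"ty": 0,"tz": -12,"spin": 0,"hand": 1}
    - {"tx": 0,"ty": 0,"tz": -8,"spin": 0,"hand": 1}
    - {"tx": 0,"ty": 0,"tz": 0,"spin": 0,"hand": 1}

```text
t: 12.7
eef_pos: [569.6, 19.5, 164.0]
tcp_rot: [-0.703, 0.04, -0.026, 0.71]
ft_force: [-0.0, -0.9, 0.7]
gripper_width: -0.001
```

```bash
python3 st.py
```

```text
12.7 [569.64290357  19.51373491 163.97081211] jaw -0.093 [-0.  -0.9  0.7] -0.0007114343783189784
down [-0.02   0.011 -1.   ]
```

move_arm:
  targets:
    - {"tx": -0.6,"ty": -6,"tz": 0,"spin": 0,"hand": 1}
    - {"tx": -0.6,"ty": -6,"tz": 0,"spin": 0,"hand": 1}

```text
t: 12.9
eef_pos: [568.5, 7.3, 164.1]
tcp_rot: [-0.703, 0.04, -0.026, 0.71]
ft_force: [-0.1, 0.0, -0.4]
gripper_width: 0.0
```

```bash
python3 st.py
```

```text
12.9 [568.50563548   7.26653151 164.14202067] jaw -0.092 [-0.1  0.  -0.4] 0.00018190347329591827
down [-0.02   0.011 -1.   ]
```

move_arm:
  targets:
    - {"tx": -0.3,"ty": -3,"tz": 0,"spin": 0,"hand": 1}
    - {"tx": -0.3,"ty": -3,"tz": 0,"spin": 0,"hand": 1}

```text
t: 13.1
eef_pos: [568.0, -0.0, 164.8]
tcp_rot: [-0.703, 0.04, -0.026, 0.71]
ft_force: [-0.3, 0.6, 0.9]
gripper_width: 0.002
```

move_arm:
  targets:
    - {"tx": -0.3,"ty": -3,"tz": 0,"spin": 0,"hand": 1}
    - {"tx": -0.3,"ty": -3,"tz": 0,"spin": 0,"hand": 1}

```text
t: 13.3
eef_pos: [567.4, -6.1, 164.9]
tcp_rot: [-0.703, 0.04, -0.026, 0.71]
ft_force: [1.0, 4.1, -2.5]
gripper_width: 0.004
```

move_arm:
  targets:
    - {"tx": -0.3,"ty": -3,"tz": 0,"spin": 0,"hand": 1}
    - {"tx": -0.3,"ty": -3,"tz": 0,"spin": 0,"hand": 1}

```text
t: 13.5
eef_pos: [566.8, -12.2, 164.9]
tcp_rot: [-0.702, 0.039, -0.026, 0.71]
ft_force: [0.9, 4.1, -1.2]
gripper_width: 0.002
```

Run:
```python
from h import *
P=snapshot("top")
p=(560.44,-82.47,-.0965);c,s=np.cos(p[2]),np.sin(p[2])
for u,v in((366.1,172.5),(363.5,220)):
    d=ray(P,u,v,133)[:2]-p[:2];print(c*d[0]+s*d[1],-s*d[0]+c*d[1]+212)
cv2.imwrite("pics/f.png",cv2.resize(P["img"][130:270,250:400],(750,700)[:2],interpolation=cv2.INTER_CUBIC)[:600])
```

```text
64.24097377485018 6.146149564163494
-64.71219252622174 4.1461513323762915
```

View pics/f.png

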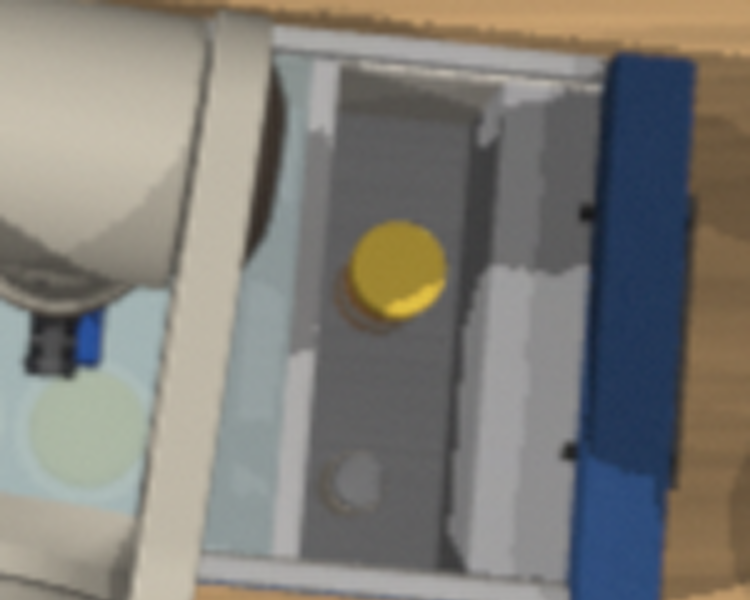

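move_arm:
  targets:
    - {"tx": -0.5,"ty": -5,"tz": 0,"spin": 0,"hand": 1}
    - {"tx": -0.5,"ty": -6,"tz": 0,"spin": 0,"hand": 1}
    - {"tx": -0.6,"ty": -6,"tz": 0,"spin": 0,"hand": 1}
    - {"tx": -0.6,"ty": -6,"tz": 0,"spin": 0,"hand": 1}
    - {"tx": -0.6,"ty": -6,"tz": 0,"spin": 0,"hand": 1}
    - {"tx": -0.6,"ty": -6,"tz": 0,"spin": 0,"hand": 1}
    - {"tx": -0.6,"ty": -6,"tz": 0,"spin": 0,"hand": 1}
    - {"tx": -0.3,"ty": -3,"tz": 0,"spin": 0,"hand": 1}

```text
t: 14.35
eef_pos: [562.1, -59.9, 164.9]
tcp_rot: [-0.702, 0.039, -0.026, 0.71]
ft_force: [1.2, 4.3, -1.6]
gripper_width: 0.0
```

```bash
python3 st.py
```

```text
14.35 [562.10556261 -59.85987814 164.90759652] jaw -0.093 [ 1.2  4.3 -1.6] 0.00038791450751714214
down [-0.018  0.012 -1.   ]
```

The picture shows the jar lid at (398,270), the shaker at (355,482), and short black buffers at (585,212) and (570,452), reaching roughly 5 to 8 mm. The door is about 100 mm open and sliding at about 4 N.

move_arm:
  targets:
    - {"tx": -0.5,"ty": -5,"tz": 0,"spin": 0,"hand": 1}
    - {"tx": -0.6,"ty": -6,"tz": 0,"spin": 0,"hand": 1}
    - {"tx": -0.6,"ty": -6,"tz": 0,"spin": 0,"hand": 1}
    - {"tx": -0.6,"ty": -6,"tz": 0,"spin": 0,"hand": 1}
    - {"tx": -0.6,"ty": -6,"tz": 0,"spin": 0,"hand": 1}
    - {"tx": -0.5,"ty": -5,"tz": 0,"spin": 0,"hand": 1}
    - {"tx": -0.4,"ty": -4,"tz": 0,"spin": 0,"hand": 1}
    - {"tx": -0.2,"ty": -2,"tz": 0,"spin": 0,"hand": 1}

```text
t: 15.15
eef_pos: [557.8, -103.7, 164.9]
tcp_rot: [-0.702, 0.04, -0.026, 0.71]
ft_force: [2.9, 3.9, -0.8]
gripper_width: 0.002
```

```bash
python3 st.py;python3 - <<'E'
from h import *
P=snapshot("scene")
cv2.imwrite("pics/g.png",cv2.resize(P["img"][190:310,180:330],(750,600),interpolation=cv2.INTER_CUBIC)[:600])
P=snapshot("top")
cv2.imwrite("pics/g2.png",cv2.resize(P["img"][130:270,250:400],(750,700)[:2],interpolation=cv2.INTER_CUBIC)[:600])
E
```

```text
15.15 [ 557.76177252 -103.68177723  164.87631974] jaw -0.093 [ 2.9  3.9 -0.8] 0.0022909659477408193
down [-0.018  0.012 -1.   ]
```

View pics/g.png

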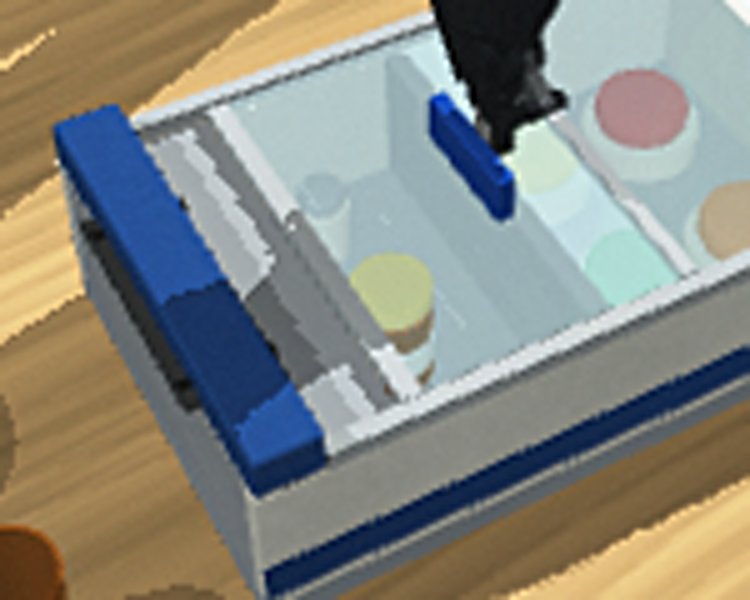

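View pics/g2.png

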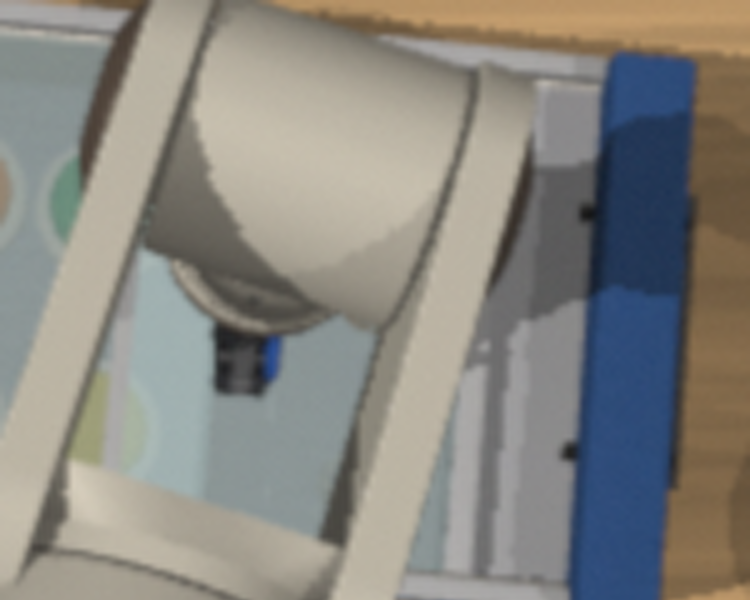

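The door is about 55 mm open, with its edge clear of the buffers and the jar and shaker visible beneath it. Continuing more slowly.

move_arm:
  targets:
    - {"tx": -0.3,"ty": -3,"tz": 0,"spin": 0,"hand": 1}
    - {"tx": -0.3,"ty": -3,"tz": 0,"spin": 0,"hand": 1}
    - {"tx": -0.3,"ty": -3,"tz": 0,"spin": 0,"hand": 1}
    - {"tx": -0.2,"ty": -2,"tz": 0,"spin": 0,"hand": 1}

```text
t: 15.65
eef_pos: [556.6, -114.8, 165.0]
tcp_rot: [-0.702, 0.039, -0.026, 0.71]
ft_force: [1.4, 3.4, -1.0]
gripper_width: -0.0
```

move_arm:
  targets:
    - {"tx": -0.3,"ty": -3,"tz": 0,"spin": 0,"hand": 1}
    - {"tx": -0.3,"ty": -3,"tz": 0,"spin": 0,"hand": 1}
    - {"tx": -0.3,"ty": -3,"tz": 0,"spin": 0,"hand": 1}
    - {"tx": -0.2,"ty": -2,"tz": 0,"spin": 0,"hand": 1}

```text
t: 16.05
eef_pos: [555.4, -126.7, 165.0]
tcp_rot: [-0.702, 0.039, -0.026, 0.71]
ft_force: [1.4, 3.8, -1.7]
gripper_width: -0.001
```

move_arm:
  targets:
    - {"tx": -0.3,"ty": -3,"tz": 0,"spin": 0,"hand": 1}
    - {"tx": -0.3,"ty": -3,"tz": 0,"spin": 0,"hand": 1}
    - {"tx": -0.2,"ty": -2,"tz": 0,"spin": 0,"hand": 1}

```text
t: 16.35
eef_pos: [554.5, -135.5, 165.0]
tcp_rot: [-0.702, 0.039, -0.026, 0.71]
ft_force: [3.4, 4.3, -0.4]
gripper_width: -0.001
```

```bash
python3 st.py;python3 - <<'E'
from h import *
P=snapshot("scene")
cv2.imwrite("pics/i.png",cv2.resize(P["img"][190:310,180:330],(750,600),interpolation=cv2.INTER_CUBIC)[:600])
E
```

```text
16.35 [ 554.51820076 -135.45235479  164.9968278 ] jaw -0.092 [ 3.4  4.3 -0.4] -0.001281793708627058
down [-0.018  0.013 -1.   ]
```

View pics/i.png

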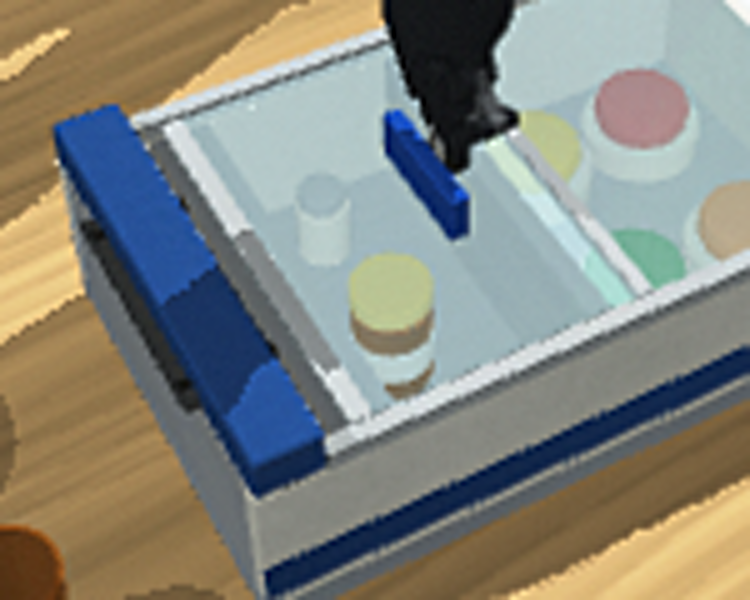

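The door is about 24 mm open, with a narrow gap left to the buffers. Going in small steps from here.

move_arm:
  targets:
    - {"tx": -0.2,"ty": -2,"tz": 0,"spin": 0,"hand": 1}
    - {"tx": -0.2,"ty": -2,"tz": 0,"spin": 0,"hand": 1}

```text
t: 16.6
eef_pos: [554.1, -139.9, 165.0]
tcp_rot: [-0.702, 0.039, -0.026, 0.71]
ft_force: [1.6, 3.5, -1.0]
gripper_width: 0.002
```

move_arm:
  targets:
    - {"tx": -0.2,"ty": -1.5,"tz": 0,"spin": 0,"hand": 1}
    - {"tx": -0.2,"ty": -1.5,"tz": 0,"spin": 0,"hand": 1}

```text
t: 16.8
eef_pos: [553.7, -143.1, 165.0]
tcp_rot: [-0.702, 0.039, -0.026, 0.71]
ft_force: [3.1, 4.6, -0.7]
gripper_width: -0.001
```

move_arm:
  targets:
    - {"tx": -0.1,"ty": -1.5,"tz": 0,"spin": 0,"hand": 1}

```text
t: 16.9
eef_pos: [553.6, -144.7, 165.0]
tcp_rot: [-0.702, 0.039, -0.026, 0.71]
ft_force: [1.6, 4.6, -1.1]
gripper_width: 0.002
```

move_arm:
  targets:
    - {"tx": -0.1,"ty": -1.5,"tz": 0,"spin": 0,"hand": 1}

```text
t: 17.0
eef_pos: [553.4, -146.3, 165.0]
tcp_rot: [-0.702, 0.039, -0.026, 0.71]
ft_force: [1.5, 3.4, -0.7]
gripper_width: 0.001
```

move_arm:
  targets:
    - {"tx": -0.1,"ty": -1,"tz": 0,"spin": 0,"hand": 1}

```text
t: 17.1
eef_pos: [553.3, -147.5, 165.0]
tcp_rot: [-0.702, 0.039, -0.026, 0.71]
ft_force: [1.8, 3.5, -1.8]
gripper_width: -0.005
```

move_arm:
  targets:
    - {"tx": -0.1,"ty": -1,"tz": 0,"spin": 0,"hand": 1}

```text
t: 17.2
eef_pos: [553.2, -148.6, 165.0]
tcp_rot: [-0.702, 0.039, -0.026, 0.71]
ft_force: [2.2, 3.7, -1.0]
gripper_width: 0.001
```

move_arm:
  targets:
    - {"tx": -0.1,"ty": -1,"tz": 0,"spin": 0,"hand": 1}

```text
t: 17.3
eef_pos: [553.1, -149.5, 165.0]
tcp_rot: [-0.702, 0.039, -0.026, 0.711]
ft_force: [2.5, 6.0, -0.4]
gripper_width: 0.0
```

move_arm:
  targets:
    - {"tx": -0.1,"ty": -1,"tz": 0,"spin": 0,"hand": 1}

```text
t: 17.4
eef_pos: [553.0, -150.3, 165.0]
tcp_rot: [-0.702, 0.039, -0.026, 0.711]
ft_force: [1.7, 8.4, -0.1]
gripper_width: -0.001
```

move_arm:
  targets:
    - {"tx": -0.1,"ty": -1,"tz": 0,"spin": 0,"hand": 1}

```text
t: 17.5
eef_pos: [553.0, -150.8, 165.0]
tcp_rot: [-0.702, 0.039, -0.026, 0.711]
ft_force: [2.5, 10.1, 1.3]
gripper_width: -0.003
```

move_arm:
  targets:
    - {"tx": -0.1,"ty": -1,"tz": 0,"spin": 0,"hand": 1}

```text
t: 17.6
eef_pos: [552.9, -151.2, 165.0]
tcp_rot: [-0.701, 0.039, -0.026, 0.712]
ft_force: [1.7, 10.7, 0.4]
gripper_width: 0.003
```

move_arm:
  targets:
    - {"tx": -0.1,"ty": -1,"tz": 0,"spin": 0,"hand": 1}

```text
t: 17.7
eef_pos: [552.9, -151.4, 165.0]
tcp_rot: [-0.701, 0.039, -0.026, 0.712]
ft_force: [2.5, 12.5, 0.0]
gripper_width: -0.002
```

move_arm:
  targets:
    - {"tx": 0,"ty": -1.2,"tz": 0,"spin": 0,"hand": 1}

```text
t: 17.8
eef_pos: [552.9, -151.7, 165.0]
tcp_rot: [-0.7, 0.039, -0.026, 0.713]
ft_force: [0.6, 12.5, 0.6]
gripper_width: -0.003
```

move_arm:
  targets:
    - {"tx": 0,"ty": -1.6,"tz": 0,"spin": 0,"hand": 1}

```text
t: 17.9
eef_pos: [552.8, -152.3, 165.0]
tcp_rot: [-0.699, 0.039, -0.025, 0.713]
ft_force: [1.0, 14.5, 1.8]
gripper_width: 0.003
```

About 10 N is on the buffers (14.5 N less about 4 N friction). Holding briefly, then backing off gently.

move_arm:
  targets:
    - {"tx": 0,"ty": -1.2,"tz": 0,"spin": 0,"hand": 1}

```text
t: 18.0
eef_pos: [552.8, -152.4, 165.1]
tcp_rot: [-0.699, 0.039, -0.025, 0.714]
ft_force: [1.6, 14.7, 1.6]
gripper_width: 0.004
```

move_arm:
  targets:
    - {"tx": 0,"ty": 0,"tz": 0,"spin": 0,"hand": 1}
    - {"tx": 0,"ty": 0.5,"tz": 0,"spin": 0,"hand": 1}
    - {"tx": 0,"ty": 1,"tz": 0,"spin": 0,"hand": 1}
    - {"tx": 0.1,"ty": 1.5,"tz": 0,"spin": 0,"hand": 1}
    - {"tx": 0.3,"ty": 3,"tz": 0,"spin": 0,"hand": 1}
    - {"tx": 0.5,"ty": 5,"tz": 0,"spin": 0,"hand": 1}
    - {"tx": 0.6,"ty": 6,"tz": 0,"spin": 0,"hand": 1}

```text
t: 18.7
eef_pos: [554.1, -135.3, 165.3]
tcp_rot: [-0.699, 0.039, -0.025, 0.714]
ft_force: [-0.3, 0.1, -0.1]
gripper_width: 0.001
```

move_arm:
  targets:
    - {"tx": 0.5,"ty": 5,"tz": 5,"spin": 0,"hand": 1}
    - {"tx": 0,"ty": 0,"tz": 20,"spin": 0,"hand": 1}
    - {"tx": 0,"ty": 0,"tz": 30,"spin": 0,"hand": 1}
    - {"tx": 0,"ty": 0,"tz": 35,"spin": 0,"hand": 1}
    - {"tx": 0,"ty": 20,"tz": 35,"spin": 0,"hand": 1}
    - {"tx": 0,"ty": 30,"tz": 25,"spin": 0,"hand": 1}
    - {"tx": 0,"ty": 30,"tz": 10,"spin": 0,"hand": 1}
    - {"tx": 0,"ty": 0,"tz": 0,"spin": 0,"hand": 1}

```text
t: 19.5
eef_pos: [552.8, -43.8, 334.1]
tcp_rot: [-0.699, 0.039, -0.025, 0.714]
ft_force: [0.2, 0.4, -0.2]
gripper_width: 0.0
```

```bash
python3 st.py;python3 - <<'E'
from h import *
P=snapshot("scene")
a=cv2.resize(P["img"][180:320,180:355],(750,600),interpolation=cv2.INTER_CUBIC)
cv2.imwrite("pics/j.png",a)
P=snapshot("top")
cv2.imwrite("pics/j2.png",cv2.resize(P["img"][130:270,250:400],(750,700)[:2],interpolation=cv2.INTER_CUBIC)[:600])
E
```

```text
19.5 [552.83961356 -43.7542415  334.12583849] jaw -0.09 [ 0.2  0.4 -0.2] 0.00018852488530559885
down [-0.018  0.022 -1.   ]
```

View pics/j.png

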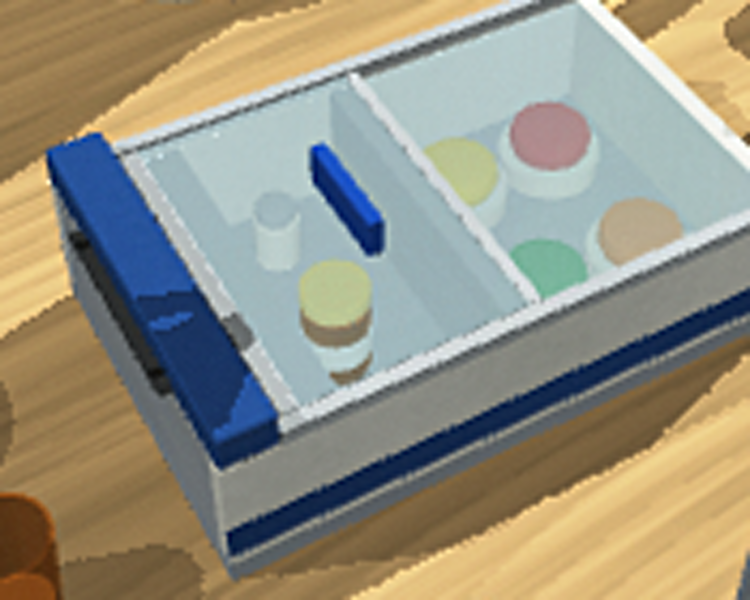

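View pics/j2.png

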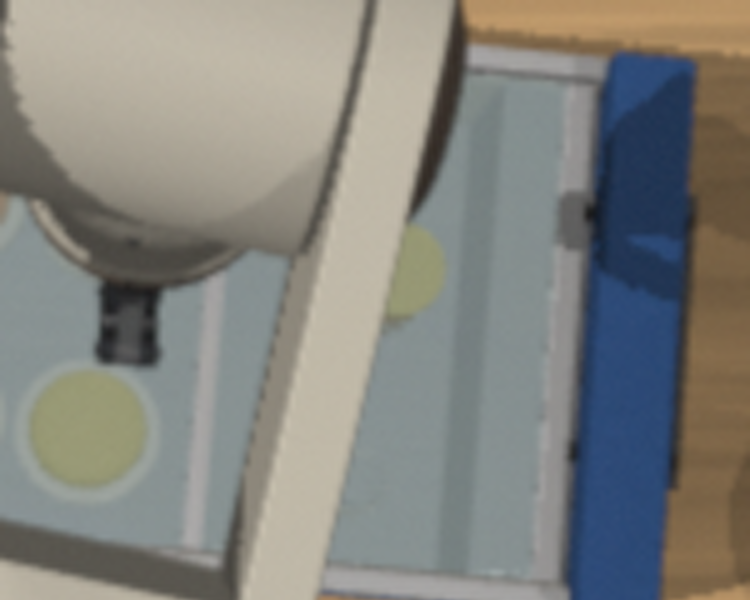

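The door's edge meets both black buffers at (590,212) and (573,452), the jar stands upright under it, the shaker is in place, and the arm is clear. Handing in.

```bash
python3 -c "
from bench import *
print(sign_off())"
```

```text
the job is handed in; nothing more can be done
None
```

I stood the honey jar (yellow lid, amber glass) upright in the open bay, released it, and pushed the door shut by the +y face of its blue handle. I handed the job in at about 19.6 s of the 72 s allowed.

- **Door:** It slid at about 4 N and met the buffers by feel. I pressed until the wrist read 14.5–14.7 N, which leaves about 10 N on the buffers, then backed off gently.
- **Last pictures:** They show the door edge at both buffers, the jar upright under the door, and the salt shaker where it was. The arm was clear and reading about 0 N. I did not photograph the pickle jar, mug and tableware again at the end. The arm did not go near them after the pick.
- **High reading:** While I was feeling for the bay floor with the jar, one 0.1 s step briefly read about 63 N upward at the wrist (limit 120 N). That load went through the gripped jar into the floor, not through the gripper's body. No other reading was unusual.
- **Not measured:** I did not check how far the door springs back on release. I expect about 1 mm of buffer compression to remain, and the pictures agree with contact.

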